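# Open the winged cap of the test cell

## Robot

A 6-joint arm with a two-finger parallel gripper is mounted at the origin on the work surface. World frame = base frame: x ahead of the robot, y to its left, z up, the work surface at z = 0. Lengths are in m, angles in rad, forces in N, time in s.
With the tool pointing down it reaches from about 0.25 to 0.725 m from the base axis. Payload 4 kg.
Tool frame: the origin (TCP) lies midway between the tips of the shut fingers; the grasp point (between the pads) lies 19 mm behind it; z points along the fingers, y is the line along which they close (so a half turn about z gives the same grasp; the last joint's range is limited). The gripper opens to 85 mm and grips with 20 to 120 N. Pads are 22 mm wide; open, the fingers measure 114 mm over their backs; the gripper's body (76 mm by 85 mm) begins 54 mm behind the grasp point. The pads swing forward as they close: fully open they stand 13 mm farther back than shut.
Start: joints at [-1.28, 0.241, 0.005, 1.335, 0, 1.571], TCP at [0.143, -0.479, 0.231] pointing down, gripper open.
Joint ranges: [-2.72, 2.72], [-1.05, 1.87], [-1.09, 1.28], [-1.99, 2.15], [-1.42, 1.44], [-3.14, 3.14]. Speed limits (rad/s): [2.79, 2.79, 3.14, 3.14, 3.14, 3.14].

## Interface

Orientations are given as a unit quaternion [x, y, z, w].
In Python, from workcell import bot gives the robot as it stands. The module is installed in compiled form; this text tells all that it offers.
- The arm moves only by the tool jog_arm, never from a script. Its argument "deltas" is a list of rows, each an object with "fingers": the opening, from 0 (shut) to 1 (fully open); "delta_pos": the shift along the tool's x, y, z normalised to -1 to 1, where 1 is 300 mm, a list of three; "yaw": the turn about the tool's z normalised to -1 to 1, where 1 is pi/4 rad. A call has 1 to 12 rows; each row is the pose to reach, as a shift and turn from the pose commanded when the call began, along the tool's axes at that moment; what a row does not reach only later rows make up. A row lasts 1/10 s, in which the tool goes at most 50 mm and 8.59 degrees, less where a joint would pass 70% of its speed; a pose out of reach is approached as far as the arm can. A call with a number of a shift or a turn outside -1 to 1 is refused whole. A call with a gripper value outside its range is refused whole. The fingers move at their own pace and stop on an object; the grip force is fixed at half the most. Time passes only in rows, so rows that repeat a pose let the fingers close. It gives the time, the measured TCP pose, the force, the opening and the grip force at its end, in the units of the state.
- bot.get_obs(): the state, without advancing time (a new reading comes with each control period).
- bot.camera(name): name is "scene" or "side" or "wrist"; returns a dict with "image" (420x560x3 uint8, red, green, blue), "range_z" (420x560 float32, m along the optical axis (not along the pixel's ray), 0 where there is no reading), "fx", "fy", "cx", "cy" (pixels), "rvec" (rotation vector, rad) and "tvec" (3), from world to camera coordinates, as OpenCV has them. Camera axes: x right, y down, z forward; pixel columns grow to the right and rows downward; lengths in m; the calibration is good to about 2 mm. A picture is of the moment at which its call begins.
- bot.job_done(): hands the job in; it is judged then, once.
The state is a dict: "clock": time; "joint_pos": joint angles; "joint_vel": joint speeds; "tau": joint torques, N m; "eef_pos": TCP position; "tool_rot": TCP orientation; "ft_force": force on the tool from outside, world axes, zero at the start; "ft_torque": the same for the moment, N m; "grip_width": finger opening in m; "grasp_force": force on a finger pad.
Only numpy, scipy, OpenCV 4.12 (cv2) and the standard library are available. Lean on these libraries where they do the work, as an engineer would, in place of code of your own. Each camera call takes 0.05 s, during which the arm holds its last target. There are 200 camera calls.

## Task

Swing the dial gauge arm aside by roughly a quarter turn so that it is well clear of the test cell, then unscrew the cell's red-winged cap (ordinary right-hand thread, several turns), keep hold of it as it comes free so that it never tips over or drops, and set it down upright, rim down, on the floor of the empty bay of the blue tray. Let go of it there, leave the gauge arm aside, and do not disturb the other things on the bench.

Things in the scene. Friction and masses are not known exactly. Their poses are not given: they have to be found in the camera images.
- cap_wing (a point): Cap: knurled aluminium cup, mouth down, 64 mm wide, 46 mm high, with an upright red wing plate on top, 150 long x 12 thick x 32 mm high; 0.3 kg. Point: middle of the wing, on the cap's axis, 62 mm above the rim; wing top 16 mm above it, cup's flat top 16 mm below. x along the wing, z up the axis. The wing can be pushed round by an end (a few newtons) or gripped across its thickness from above.
- cap_rim (a point): Centre of the cap's rim (its underside), 62 mm below the middle of the wing, same axes. The cap starts screwed fully home. Right-hand thread with 1 to 2 mm of play: anticlockwise from above unscrews it, it rises 12 mm a turn, comes free to lift straight off after about 2 turns, and stays where it is left.
- cell_seat (a point): Fixed steel test cell with a brass threaded neck, which the cap covers. This point is on the cell's axis at the shoulder where the cap's rim rests when screwed home, 67 mm above the bench. The neck stands 37 mm above this shoulder; the cell's body is 72 mm in diameter, its foot 90 mm. z is up.
- pillar (a point): Fixed steel pillar, 25 mm wide, on the same black plate (280 x 160 x 12 mm) as the cell, 150 mm from the cell's axis. Point: on its axis, 190 mm above the bench, at the gauge arm's height; pillar and the arm's hub (42 mm wide) end 208 mm above the bench. x points from the cell to the pillar, z up.
- gauge_arm (a joint): Gauge arm's angle about the pillar, rad: 0 points from the pillar straight over the cell, grows anticlockwise from above, range -1.6 to 1.6; starts within 0.45 of 0, in the cap's way. A level 16 mm square bar, 190 mm above the bench, reaching from the hub to 127 mm from the pillar's axis; stiff (0.2 N m), stays where it is left. Either side will do.
- gauge (a point): Dial gauge at the end of the arm: a round case 58 mm in diameter and 22 mm thick, standing upright, its face away from the pillar. This point is its centre, 150 mm from the pillar's axis and 190 mm above the bench. It reaches from 152 to 223 mm above the bench, so at the start its stem's end is 7 mm above the wing's top.
- park (a point): Middle of the floor of the empty bay of the blue tray, 5 mm above the bench. The bay is 92 mm (x of this frame) by 140 mm (y of this frame) inside; the tray's walls are 5 mm thick and rise 20 mm above the bench (the divider 18 mm). The tray (200 x 150 mm) is fixed. The other bay, on the +x side of this frame, holds a steel specimen 40 mm high.
- weight: Brass weight, 32 mm in diameter, 48 mm high, standing on the black plate; origin at its underside. Leave it alone.
- specimen: Steel cylinder, 36 mm in diameter, 40 mm high, in the other bay of the tray; origin at its underside. Leave it alone.
- cleaner: White bottle, 54 mm in diameter, 150 mm high, standing between the cell and the tray; origin at its underside. Leave it alone.
- offcut: Aluminium profile offcut, 120 x 30 x 30 mm, lying along its x; origin at the middle of its underside. Leave it alone.
- screwdriver: Screwdriver lying along its x at the robot's left, about 200 mm long. Leave it alone.
- jar: Amber jar, 68 mm in diameter, 85 mm high, at one outer side; origin at its underside. Leave it alone.
- meter: Orange hand-held meter, 150 x 75 x 36 mm, lying along its x at one outer side; origin at its underside. Leave it alone.
There are look-alikes about, which are no part of the job. What is shaped like the part that bears cap_wing but pink or turquoise is not meant.

How it is judged:
By the outcome, as a careful person would: the job done as asked, in the order asked, and still so for the second after the job is handed in, with the robot touching nothing.
It also fails if it takes over 72 s, if anything falls off the work surface, if the arm or the gripper's body presses on something with over 40 N, if the wrist force passes 120 N, or if a joint passes its speed limit or range.

## Working session

There is one attempt and no reset: what is moved stays moved. The work goes in short steps, Python scripts to look and compute and a tool call to move; the robot and the scene stay as the last step left them, time stands still between calls to the robot, and variables do not carry over. Pictures are saved under pics/ and viewed, at most 10 in all, crops included, and the job is handed in when it is done.

Besides the shell and the picture viewer there is one more tool, called after "Emit:" by a JSON object that holds its "fn" and its "kwargs". jog_arm: Moves the arm, as the interface text tells. Scaled input: -1 to 1 covers 300 mm each way for a shift and pi/4 rad each way for a turn. Its arguments: {"type":"object","properties":{"deltas":{"type":"array","items":{"type":"object","properties":{"fingers":{"type":"number"},"delta_pos":{"type":"array","items":{"type":"number"}},"yaw":{"type":"number"}}}}},"required":["deltas"]}

```bash
mkdir -p pics; cat > h.py <<'E'
import numpy as np, cv2
from workcell import bot
def cam(n):
    c=bot.camera(n); c['R']=cv2.Rodrigues(np.array(c['rvec'],float))[0]; c['t']=np.array(c['tvec'],float).ravel(); return c
def cloud(c):
    v,u=np.mgrid[:420,:560]; z=c['range_z']
    p=np.stack([(u-c['cx'])/c['fx']*z,(v-c['cy'])/c['fy']*z,z],-1)
    w=(p-c['t'])@c['R']; w[z==0]=np.nan; return w
def ray(c,u,v,h):
    d=np.array([(u-c['cx'])/c['fx'],(v-c['cy'])/c['fy'],1])@c['R']; o=-c['t']@c['R']
    return o+d*(h-o[2])/d[2]
def save(c,f): cv2.imwrite('pics/'+f,c['image'][:,:,::-1])
E
python3 - <<'E'
from h import *
for n in('scene','side'):
    c=cam(n); save(c,n+'1.png'); np.savez(n+'1.npz',**{k:np.array(v) for k,v in c.items()})
    print(n,-c['t']@c['R'])
print(bot.get_obs())
E
```

```text
scene [1.26695242 0.28388352 1.0874124 ]
side [-0.0670609   0.87812992  0.89799838]
{'clock': 0.1, 'joint_pos': array([-1.28000053e+00,  2.41371337e-01,  3.85281637e-03,  1.33519120e+00,
        1.36056535e-05,  1.57078546e+00]), 'joint_vel': array([-0.00029127, -0.0021734 ,  0.00337091,  0.00053236, -0.00140035,
        0.00308256]), 'tau': array([-4.65342146e-04, -3.73138082e+01,  2.53010362e+01,  1.08757272e-02,
       -2.66077759e-04,  1.12062099e-05]), 'eef_pos': array([ 0.14319916, -0.47846504,  0.2304828 ]), 'tool_rot': array([ 9.89447095e-01,  1.44891447e-01, -1.31875677e-04, -9.47586783e-04]), 'ft_force': array([ 0.44782502,  0.3501213 , -0.56149347]), 'ft_torque': array([-0.04881365, -0.03120662, -0.04805034]), 'grasp_force': 0.0, 'grip_width': 0.08544056014610024}
```

View pics/scene1.png

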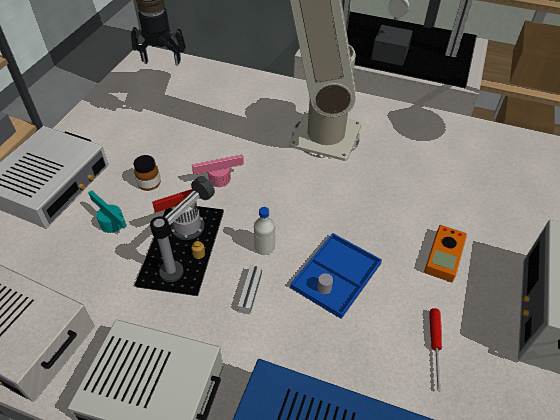

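View pics/side1.png

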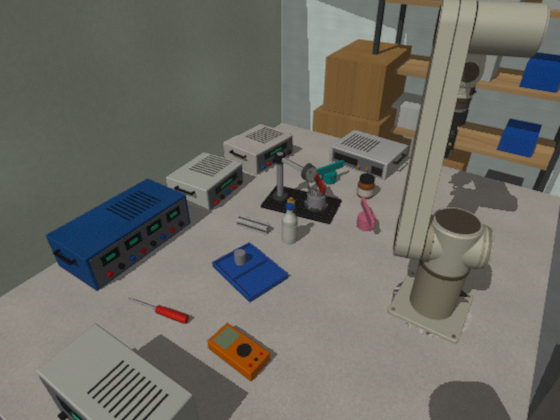

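The scene view shows the red wing at about (172,200) beside the gauge at (203,187), on the cell at (186,222). The pillar top is at (160,226), the tray at (336,275) with the specimen at (325,284), and the bottle at (264,232). The side view shows the wing at (320,184) and the gauge at (309,172). There are three candidates: pink (218,165), turquoise (107,212) and red (172,200). Red fits, because it sits on the cell on the black plate, under the gauge.

```bash
cat > m.py <<'E'
from h import *
L=[]
for n in('scene','side'):
    c=dict(np.load(n+'1.npz')); w=cloud(c); hsv=cv2.cvtColor(c['image'],cv2.COLOR_RGB2HSV); H,S,V=[hsv[...,i].astype(int) for i in range(3)]
    print('==',n)
    win=np.zeros((420,560),bool)
    if n=='scene': win[150:300,110:330]=1
    else: win[130:300,200:350]=1
    red=((H<6)|(H>174))&(S>170)&(V>60)&win
    p=w[red]; p=p[np.isfinite(p[:,0])&(p[:,2]>.08)&(p[:,2]<.18)]
    print('red',len(p),p.min(0),p.max(0)); q=p[:,:2]
    t=p[p[:,2]>.138]; r=cv2.minAreaRect((p[:,:2]*1000).astype(np.float32)); print(' rect',r,'top rect',cv2.minAreaRect((t[:,:2]*1000).astype(np.float32)),len(t))
    f=np.isfinite(w[...,0])&win
    g=w[f&(w[...,2]>.2)&(w[...,2]<.215)]; 
    print('z200-215',len(g),cv2.minAreaRect((g[:,:2]*1000).astype(np.float32)))
    g=w[f&(w[...,2]>.1)&(w[...,2]<.25)]; np.set_printoptions(precision=3,suppress=True)
    g=w[f&(w[...,2]>.186)&(w[...,2]<.25)&(w[...,0]>.2)]
    lab=cv2.kmeans(g.astype(np.float32),2,None,(3,50,1e-5),5,cv2.KMEANS_PP_CENTERS); print('upper',len(g),lab[2])
    bl=(H>105)&(H<125)&(S>150)&win; p=w[bl&f]; tp=p[(p[:,2]>.012)&(p[:,2]<.024)]; fl=p[(p[:,2]<.009)]
    from collections import Counter
    for nm,a in(('rim',tp),('blueall',p[p[:,2]<.03])):
        if len(a): print(nm,len(a),cv2.minAreaRect((a[:,:2]*1000).astype(np.float32)))
    blk=(V<60)&f&(w[...,2]>.004)&(w[...,2]<.02); a=w[blk]; m=np.median(a,0); a=a[np.linalg.norm(a-m,axis=1)<.2]; print('plate',len(a),cv2.minAreaRect((a[:,:2]*1000).astype(np.float32)),a[:,2].mean())
    big=cv2.resize(c['image'][140:300,100:310] if n=='scene' else c['image'][130:270,220:400],None,fx=3.8,fy=3.8,interpolation=2) if n=='scene' else None
    if big is not None: cv2.imwrite('pics/crop1.png',big[:600,:800,::-1])
E
python3 m.py
```

```text
== scene
red 369 [ 0.49348855 -0.29196965  0.11472719] [ 0.57222597 -0.22008719  0.14983185]
 rect ((534.0289306640625, -255.47119140625), (15.387067794799805, 102.42061614990234), 45.308231353759766) top rect ((533.8516235351562, -255.6465301513672), (14.888452529907227, 102.41525268554688), 45.3082389831543) 192
z200-215 406 ((595.836181640625, -192.49423217773438), (53.97540283203125, 183.9980010986328), 76.79981231689453)
upper 963 [[ 0.651 -0.204  0.2  ]
 [ 0.54  -0.175  0.203]]
rim 297 ((546.3306884765625, -55.350830078125), (247.80259704589844, 428.4020080566406), 15.18787670135498)
blueall 1261 ((559.732666015625, -67.22085571289062), (257.66656494140625, 480.6136779785156), 9.58157730102539)
plate 3168 ((575.761474609375, -229.3924560546875), (284.65289306640625, 162.37020874023438), 11.041876792907715) 0.01206305403354177
== side
red 76 [ 0.458 -0.249  0.1  ] [ 0.525 -0.179  0.153]
 rect ((485.8161315917969, -221.46087646484375), (30.125150680541992, 94.33028411865234), 45.67218780517578) top rect ((492.0069580078125, -215.12957763671875), (12.601898193359375, 94.31172943115234), 45.855533599853516) 52
z200-215 185 ((591.8152465820312, -192.49868774414062), (56.20155715942383, 180.92849731445312), 74.88631439208984)
upper 378 [[ 0.635 -0.197  0.201]
 [ 0.523 -0.168  0.205]]
rim 530 ((517.3375244140625, 182.38072204589844), (151.42715454101562, 201.42457580566406), 74.45915222167969)
blueall 2136 ((678.16259765625, -1.63690185546875), (226.7134246826172, 734.5772705078125), 41.702640533447266)
plate 1137 ((571.807861328125, -226.9180145263672), (276.4181823730469, 168.485107421875), 10.948095321655273) 0.014986120210888828
```

View pics/crop1.png

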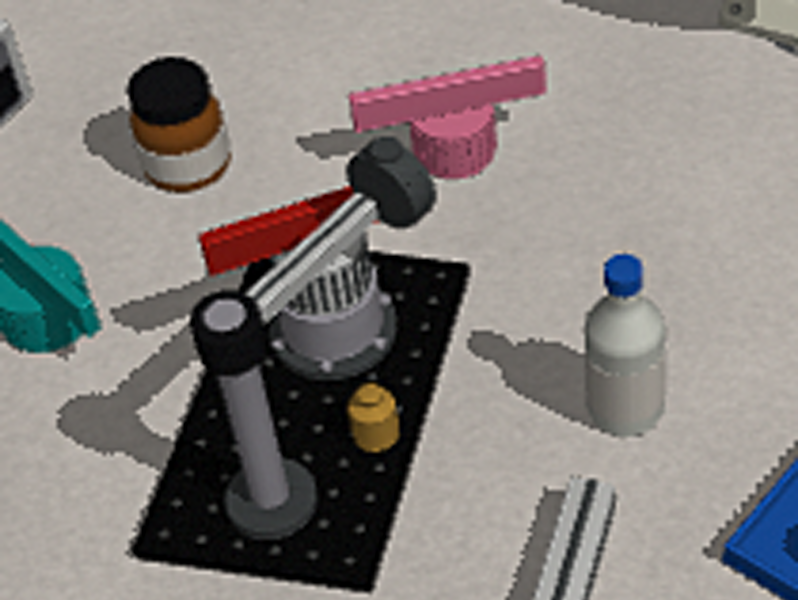

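The crop confirms the target: the red wing sits on the knurled cup of the cell on the black plate, with the gauge above its middle. I'll leave the pink and turquoise ones alone. Next I refine the positions.

```bash
cat > m2.py <<'E'
from h import *
np.set_printoptions(precision=4,suppress=True)
W=[];C=[]
for n in('scene','side'):
    c=dict(np.load(n+'1.npz')); w=cloud(c); W.append(w[np.isfinite(w[...,0])]); C.append(cv2.cvtColor(c['image'],cv2.COLOR_RGB2HSV)[np.isfinite(w[...,0])])
    def reg(x0,x1,y0,y1,z0,z1): 
        p=W[-1]; return p[(p[:,0]>x0)&(p[:,0]<x1)&(p[:,1]>y0)&(p[:,1]<y1)&(p[:,2]>z0)&(p[:,2]<z1)]
    r=lambda a:cv2.minAreaRect((a[:,:2]*1000).astype(np.float32))
    print(n)
    a=reg(.63,.72,-.25,-.15,.203,.213); print('pillar top',len(a),r(a),cv2.minEnclosingCircle((a[:,:2]*1000).astype(np.float32)))
    a=reg(.45,.57,-.21,-.12,.16,.23); print('gauge',len(a),a.min(0),a.max(0),r(a))
    a=reg(.56,.625,-.22,-.12,.18,.204); print('bar',len(a),r(a))
    p=W[-1];h=C[-1]; m=(h[:,0]>105)&(h[:,0]<125)&(h[:,1]>150)&(p[:,2]>.002)&(p[:,2]<.024)&(p[:,0]>.35)&(p[:,0]<.72)&(p[:,1]>-.1)&(p[:,1]<.25)
    a=p[m]; print('tray',len(a),r(a)); 
    t=r(a); 
    # specimen / bottle
    a=reg(.3,.75,-.03,.3,.034,.046); print('spec z34-46',len(a),r(a))
    a=reg(.38,.62,-.14,.02,.03,.16); print('bottle',len(a),a.min(0),a.max(0),r(a))
    a=reg(.2,.8,-.45,.3,.225,.4); print('high',len(a), a.min(0) if len(a) else '')
    # histogram of blue floor across tray axes
    ang=np.deg2rad(t[2]); ce=np.array(t[0])/1000; R=np.array([[np.cos(ang),np.sin(ang)],[-np.sin(ang),np.cos(ang)]])
    q=p[m]; l=(q[:,:2]-ce)@R.T
    hi=q[:,2]>.0135; print('hi x',np.histogram(l[hi&(abs(l[:,1])<.06),0],np.arange(-.105,.106,.005))[0],'hi y',np.histogram(l[hi&(abs(l[:,0])<.06),1],np.arange(-.105,.106,.005))[0])
E
python3 m2.py
```

```text
scene
pillar top 205 ((664.7586059570312, -211.59400939941406), (38.98942565917969, 41.114112854003906), 9.267677307128906) ((664.4583740234375, -212.24563598632812), 21.635427474975586)
gauge 481 [ 0.5073 -0.2039  0.1626] [ 0.5694 -0.1433  0.2256] ((538.48681640625, -173.80575561523438), (60.57600402832031, 61.97046661376953), 89.43013000488281)
bar 235 ((592.9285888671875, -192.57794189453125), (20.037372589111328, 68.63191223144531), 77.2718734741211)
tray 3295 ((520.6165161132812, 179.3256072998047), (150.95858764648438, 203.51614379882812), 74.56632232666016)
spec z34-46 207 ((571.6947021484375, 42.31593322753906), (170.36334228515625, 233.3014373779297), 35.210227966308594)
bottle 752 [ 0.4787 -0.0488  0.0301] [0.6191 0.0038 0.1534] ((549.5704345703125, -20.051721572875977), (140.6802978515625, 52.07437515258789), 2.658798933029175)
high 3 [ 0.5165 -0.1798  0.2253]
hi x [ 0  0  0  0  0  3 75 14  5  3  3  3  4  5  5  4  4  6  3  7  5  3  6  4
  4  4  6  6  3  4  5  5  4  5  7 49  0  0  0  0  0  0] hi y [  4 102  25   0   0   0   0   0   0   0   0   0   0   0   0   0   0   0
   0
[... 542 characters left out ...]
02636719)
tray 1909 ((518.4659423828125, 182.29833984375), (151.33709716796875, 202.44224548339844), 74.16665649414062)
spec z34-46 154 ((581.0748291015625, 79.8975830078125), (227.35617065429688, 209.3924560546875), 2.465070962905884)
bottle 508 [ 0.4707 -0.0402  0.0301] [0.6191 0.0069 0.1567] ((543.9620971679688, -10.438873291015625), (148.25430297851562, 45.3070068359375), 6.3645195960998535)
high 12 [ 0.5085 -0.1802  0.2251]
hi x [ 0  0  0  0  0  3 52  7  5  1  5  2  4  3  5  4  5  3  3  4  4  5  4  4
  6  5  2  3  4  4  6  4  4  5  6 20  1  0  0  0  0  0] hi y [ 0 36  9  0  0  0  0  0  0  0  0  0  0  0  0  0  0  0  0  1 42 50  1  0
  0  0  0  0  0  0  0  0  0  0  0  0  0  0  0  7 66  6]
```

```bash
cat >> h.py <<'E'
from scipy.spatial.transform import Rotation as Ro
def go(*tg,phi0=None,p0=None):
    """tg: (x,y,z,phi_deg) targets, each a separate call; prints deltas"""
    o=bot.get_obs(); p=np.array(o['eef_pos']); R=Ro.from_quat(o['tool_rot']).as_matrix(); f=np.degrees(np.arctan2(R[1,0],R[0,0]))
    print('t %.2f p %s phi %.1f j6 %.2f F %s grip %.4f tilt %.4f'%(o['clock'],np.round(p,4),f,o['joint_pos'][5],np.round(o['ft_force'],1),o['grip_width'],R[2,2]))
    for x,y,z,a in tg:
        c,s=np.cos(np.radians(f)),np.sin(np.radians(f)); d=np.array([x,y,z])-p
        t=np.array([d[0]*c+d[1]*s,d[0]*s-d[1]*c,-d[2]])/.3
        dy=-((a-f+180)%360-180)/45
        print('delta',np.round(t,3),'yaw',round(dy,3),'rows>=',int(np.ceil(max(np.linalg.norm(d)/.05,abs(dy)*5.24)))); p=np.array([x,y,z]); f=a
E
python3 -c "
from h import *
go((.36,-.36,.27,61.7),(.552,-.2225,.262,106.7),(.552,-.2225,.178,106.7))"
```

```text
t 0.10 p [ 0.1432 -0.4785  0.2305] phi 16.7 j6 1.57 F [ 0.4  0.4 -0.6] grip 0.0854 tilt -1.0000
delta [ 0.806 -0.171 -0.132] yaw -1.001 rows>= 6
delta [0.707 0.346 0.027] yaw -1.0 rows>= 6
delta [0.   0.   0.28] yaw -0.0 rows>= 2
```

Emit:
{"fn": "jog_arm", "kwargs": {"deltas": [{"delta_pos": [0.806, -0.171, -0.132], "yaw": -1, "fingers": 0}, {"delta_pos": [0.806, -0.171, -0.132], "yaw": -1, "fingers": 0}, {"delta_pos": [0.806, -0.171, -0.132], "yaw": -1, "fingers": 0}, {"delta_pos": [0.806, -0.171, -0.132], "yaw": -1, "fingers": 0}, {"delta_pos": [0.806, -0.171, -0.132], "yaw": -1, "fingers": 0}, {"delta_pos": [0.806, -0.171, -0.132], "yaw": -1, "fingers": 0}, {"delta_pos": [0.806, -0.171, -0.132], "yaw": -1, "fingers": 0}, {"delta_pos": [0.806, -0.171, -0.132], "yaw": -1, "fingers": 0}]}}

```text
clock: 0.9
eef_pos: [0.3598, -0.3604, 0.2703]
tool_rot: [0.859, 0.512, -0.0, -0.001]
ft_force: [-0.9, 0.7, -0.0]
grip_width: 0.0002
grasp_force: 0.0
```

Emit:
{"fn": "jog_arm", "kwargs": {"deltas": [{"delta_pos": [0.707, 0.346, 0.02], "yaw": -1, "fingers": 0}, {"delta_pos": [0.707, 0.346, 0.02], "yaw": -1, "fingers": 0}, {"delta_pos": [0.707, 0.346, 0.02], "yaw": -1, "fingers": 0}, {"delta_pos": [0.707, 0.346, 0.02], "yaw": -1, "fingers": 0}, {"delta_pos": [0.707, 0.346, 0.02], "yaw": -1, "fingers": 0}, {"delta_pos": [0.707, 0.346, 0.02], "yaw": -1, "fingers": 0}, {"delta_pos": [0.707, 0.346, 0.02], "yaw": -1, "fingers": 0}, {"delta_pos": [0.707, 0.346, 0.02], "yaw": -1, "fingers": 0}]}}

```text
clock: 1.7
eef_pos: [0.5514, -0.2243, 0.2646]
tool_rot: [0.599, 0.801, -0.0, -0.0]
ft_force: [-1.0, -1.5, 0.1]
grip_width: 0.0001
grasp_force: 0.0
```

```bash
python3 -c "
from h import *
go((.552,-.2225,.178,106.7))
c=cam('wrist'); save(c,'w1.png'); print(-c['t']@c['R'])
np.savez('w1.npz',**{k:np.array(v) for k,v in c.items()})"
```

```text
t 1.70 p [ 0.5514 -0.2243  0.2646] phi 106.5 j6 0.90 F [-1.  -1.5  0.1] grip 0.0001 tilt -1.0000
delta [0.005 0.004 0.289] yaw -0.005 rows>= 2
[ 0.53251974 -0.15969731  0.406294  ]
```

View pics/w1.png

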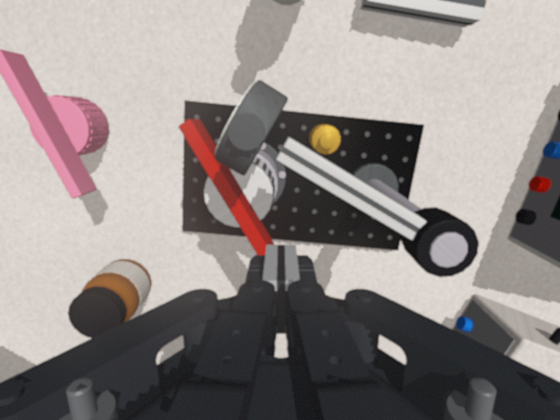

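The wrist view shows the shut fingers at (282,260), on the cell side of the bar, which runs from (280,150) to (440,240). The gauge is at (252,128), the red wing runs from (190,125) to (262,250), and the way down is clear. Next I descend and sweep the arm.

Emit:
{"fn": "jog_arm", "kwargs": {"deltas": [{"delta_pos": [0.005, 0.004, 0.15], "yaw": 0, "fingers": 0}, {"delta_pos": [0.005, 0.004, 0.289], "yaw": 0, "fingers": 0}, {"delta_pos": [0.005, 0.004, 0.289], "yaw": 0, "fingers": 0}, {"delta_pos": [0.005, 0.004, 0.289], "yaw": 0, "fingers": 0}]}}

```text
clock: 2.15
eef_pos: [0.5521, -0.2222, 0.1787]
tool_rot: [0.598, 0.801, -0.0, -0.001]
ft_force: [0.5, -0.9, 0.4]
grip_width: -0.0002
grasp_force: 0.0
```

Emit:
{"fn": "jog_arm", "kwargs": {"deltas": [{"delta_pos": [0.05, 0.03, 0], "yaw": 0, "fingers": 0}, {"delta_pos": [0.1, 0.06, 0], "yaw": 0, "fingers": 0}, {"delta_pos": [0.15, 0.09, 0], "yaw": 0, "fingers": 0}, {"delta_pos": [0.19, 0.12, 0], "yaw": 0, "fingers": 0}, {"delta_pos": [0.22, 0.17, 0], "yaw": 0, "fingers": 0}, {"delta_pos": [0.25, 0.21, 0], "yaw": 0, "fingers": 0}, {"delta_pos": [0.27, 0.24, 0], "yaw": 0, "fingers": 0}, {"delta_pos": [0.285, 0.275, 0], "yaw": 0, "fingers": 0}, {"delta_pos": [0.285, 0.275, 0], "yaw": 0, "fingers": 0}]}}

```text
clock: 3.05
eef_pos: [0.6089, -0.114, 0.1776]
tool_rot: [0.596, 0.803, 0.001, -0.0]
ft_force: [-0.2, 0.8, -0.4]
grip_width: 0.0001
grasp_force: 0.0
```

```bash
python3 -c "
from h import *
go()
c=cam('scene'); save(c,'s2.png'); w=cloud(c); w=w[np.isfinite(w[...,0])]
m=(w[:,2]>.186)&(w[:,2]<.205)&(w[:,0]>.55)&(w[:,1]>-.18)&(w[:,1]<0); print(cv2.minAreaRect((w[m][:,:2]*1000).astype(np.float32)),w[m].min(0),w[m].max(0))"
```

```text
t 3.05 p [ 0.6089 -0.114   0.1776] phi 106.8 j6 1.09 F [-0.2  0.8 -0.4] grip 0.0001 tilt -1.0000
((629.7214965820312, -117.01749420166016), (55.0528450012207, 130.89651489257812), 5.934843063354492) [ 0.59644787 -0.17992411  0.18604577] [ 0.66380475 -0.0496266   0.20494682]
```

View pics/s2.png

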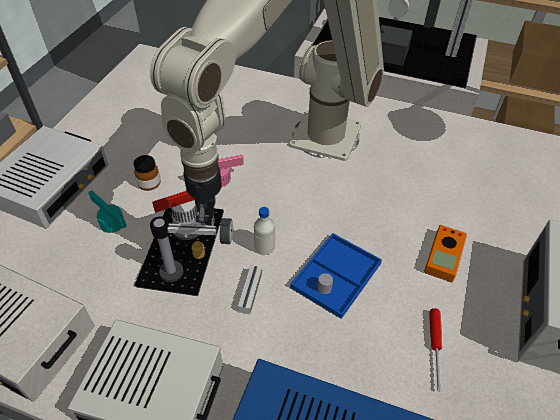

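The arm now points aside, with the gauge at (226,230), and the weight at (198,250) and bottle at (264,232) haven't moved. Next I rise and look down on the wing with the fingers open.

```bash
python3 -c "
from h import *
go((.585,-.13,.178,106.8)); go((.585,-.13,.30,106.8)); go((.490,-.27,.30,135))"
```

```text
t 3.10 p [ 0.6083 -0.1147  0.1777] phi 106.7 j6 1.09 F [ 0.1 -0.2  0.6] grip 0.0000 tilt -1.0000
delta [-0.026 -0.089 -0.001] yaw -0.001 rows>= 1
t 3.10 p [ 0.6083 -0.1147  0.1777] phi 106.7 j6 1.09 F [ 0.1 -0.2  0.6] grip 0.0000 tilt -1.0000
delta [-0.026 -0.089 -0.408] yaw -0.001 rows>= 3
t 3.10 p [ 0.6083 -0.1147  0.1777] phi 106.7 j6 1.09 F [ 0.1 -0.2  0.6] grip 0.0000 tilt -1.0000
delta [-0.382 -0.527 -0.408] yaw -0.628 rows>= 5
```

```bash
python3 -c "
from h import *
go((.555,-.277,.28,135))"
```

```text
t 3.10 p [ 0.6083 -0.1147  0.1777] phi 106.7 j6 1.09 F [ 0.1 -0.2  0.6] grip 0.0000 tilt -1.0000
delta [-0.467 -0.326 -0.341] yaw -0.628 rows>= 4
```

Emit:
{"fn": "jog_arm", "kwargs": {"deltas": [{"delta_pos": [-0.03, -0.09, 0], "yaw": 0, "fingers": 0}, {"delta_pos": [-0.03, -0.09, -0.17], "yaw": 0, "fingers": 0}, {"delta_pos": [-0.03, -0.09, -0.34], "yaw": 0, "fingers": 0}, {"delta_pos": [-0.03, -0.09, -0.34], "yaw": 0, "fingers": 0}]}}

```text
clock: 3.5
eef_pos: [0.5866, -0.1331, 0.2879]
tool_rot: [0.598, 0.802, 0.003, 0.006]
ft_force: [2.3, -0.4, 1.4]
grip_width: -0.0001
grasp_force: 0.0
```

```bash
python3 -c "
from h import *
go((.555,-.277,.28,135))"
```

```text
t 3.50 p [ 0.5866 -0.1331  0.2879] phi 106.6 j6 1.06 F [ 2.3 -0.4  1.4] grip -0.0001 tilt -0.9999
delta [-0.43  -0.238  0.026] yaw -0.631 rows>= 4
```

Emit:
{"fn": "jog_arm", "kwargs": {"deltas": [{"delta_pos": [-0.43, -0.238, 0], "yaw": -0.63, "fingers": 0.8}, {"delta_pos": [-0.43, -0.238, 0], "yaw": -0.63, "fingers": 0.8}, {"delta_pos": [-0.43, -0.238, 0], "yaw": -0.63, "fingers": 0.8}, {"delta_pos": [-0.43, -0.238, 0], "yaw": -0.63, "fingers": 0.8}, {"delta_pos": [-0.43, -0.238, 0], "yaw": -0.63, "fingers": 0.8}, {"delta_pos": [-0.43, -0.238, 0], "yaw": -0.63, "fingers": 0.8}, {"delta_pos": [-0.43, -0.238, 0], "yaw": -0.63, "fingers": 0.8}]}}

```text
clock: 4.2
eef_pos: [0.5532, -0.2752, 0.2803]
tool_rot: [0.382, 0.924, 0.0, 0.0]
ft_force: [-0.3, 0.2, -0.2]
grip_width: 0.0685
grasp_force: 0.0
```

```bash
cat > m3.py <<'E'
from h import *
go()
c=cam('wrist'); save(c,'w2.png')
hsv=cv2.cvtColor(c['image'],cv2.COLOR_RGB2HSV); H,S,V=[hsv[...,i].astype(int) for i in range(3)]
red=(((H<6)|(H>174))&(S>150)&(V>60)).astype(np.uint8)
n,l,st,ce=cv2.connectedComponentsWithStats(red); k=1+np.argmax(st[1:,4]); print(st[k],ce[k])
w=cloud(c); m=(l==k)&np.isfinite(w[...,0]); p=w[m]; t=p[p[:,2]>p[:,2].max()-.012]; print('z',np.percentile(p[:,2],[5,50,95]))
r=cv2.minAreaRect((t[:,:2]*1000).astype(np.float32)); print('top',r,cv2.boxPoints(r).round(1).tolist())
q=np.isfinite(w[...,0])&(w[...,2]>.09)&(w[...,2]<.125)&(S<60)&(np.hypot(w[...,0]-.515,w[...,1]+.237)<.06); a=w[q]; print('cup top',len(a),cv2.minEnclosingCircle((a[:,:2]*1000).astype(np.float32)),np.median(a[:,2]))
E
python3 m3.py
```

```text
t 4.20 p [ 0.5532 -0.2752  0.2803] phi 135.0 j6 0.32 F [-0.3  0.2 -0.2] grip 0.0685 tilt -1.0000
[ 271   34   16  183 2434] [278.63804437 122.55957272]
z [0.14258238 0.14403298 0.14517898]
top ((514.2264404296875, -238.8375244140625), (11.258008003234863, 146.34710693359375), 45.1959342956543) [[458.29998779296875, -191.3000030517578], [562.2000122070312, -294.3999938964844], [570.0999755859375, -286.3999938964844], [466.29998779296875, -183.3000030517578]]
cup top 2876 ((514.8085327148438, -239.3095703125), 33.07921600341797) 0.11205574413117587
```

View pics/w2.png

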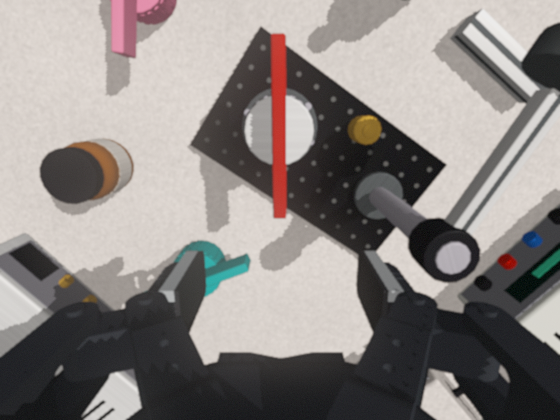

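The wrist view shows the red wing upright at (279,34) to (279,217), over the cup's flat top at (280,128). The fit is good: centre (0.5145, -0.239), top at 0.145, length 146 mm, direction 135.2°. Next I descend and grip.

Emit:
{"fn": "jog_arm", "kwargs": {"deltas": [{"delta_pos": [0.177, -0.006, 0], "yaw": 0, "fingers": 0.7}, {"delta_pos": [0.177, -0.006, 0.1], "yaw": 0, "fingers": 0.7}, {"delta_pos": [0.177, -0.006, 0.25], "yaw": 0, "fingers": 0.7}, {"delta_pos": [0.177, -0.006, 0.4], "yaw": 0, "fingers": 0.7}, {"delta_pos": [0.177, -0.006, 0.54], "yaw": 0, "fingers": 0.7}, {"delta_pos": [0.177, -0.006, 0.54], "yaw": 0, "fingers": 0.7}]}}

```text
clock: 4.85
eef_pos: [0.5096, -0.2365, 0.1122]
tool_rot: [0.382, 0.924, 0.0, -0.007]
ft_force: [-1.2, -0.2, -0.2]
grip_width: 0.06
grasp_force: 0.0
```

Emit:
{"fn": "jog_arm", "kwargs": {"deltas": [{"delta_pos": [0, 0, 0], "yaw": 0, "fingers": 0}, {"delta_pos": [0, 0, 0], "yaw": 0, "fingers": 0}, {"delta_pos": [0, 0, 0], "yaw": 0, "fingers": 0}, {"delta_pos": [0, 0, 0], "yaw": 0, "fingers": 0}, {"delta_pos": [0, 0, 0], "yaw": 0, "fingers": 0}, {"delta_pos": [0, 0, 0], "yaw": 0, "fingers": 0}]}}

```text
clock: 5.45
eef_pos: [0.5162, -0.2407, 0.1212]
tool_rot: [0.383, 0.924, 0.0, 0.003]
ft_force: [1.0, 1.0, 6.3]
grip_width: 0.0108
grasp_force: 60.1
```

```bash
python3 -c "
from h import *
go((.5145,-.239,.118,135.2))"
```

```text
t 5.45 p [ 0.5162 -0.2407  0.1212] phi 135.0 j6 0.35 F [1.  1.  6.3] grip 0.0108 tilt -1.0000
delta [0.008 0.    0.011] yaw -0.004 rows>= 1
```

Emit:
{"fn": "jog_arm", "kwargs": {"deltas": [{"delta_pos": [0, 0, -0.004], "yaw": -0.18, "fingers": 0}, {"delta_pos": [0, 0, -0.005], "yaw": -0.36, "fingers": 0}, {"delta_pos": [0, 0, -0.006], "yaw": -0.54, "fingers": 0}, {"delta_pos": [0, 0, -0.007], "yaw": -0.72, "fingers": 0}, {"delta_pos": [0, 0, -0.008], "yaw": -0.9, "fingers": 0}, {"delta_pos": [0, 0, -0.008], "yaw": -1, "fingers": 0}, {"delta_pos": [0, 0, -0.008], "yaw": -1, "fingers": 0}]}}

```text
clock: 6.15
eef_pos: [0.516, -0.2393, 0.1215]
tool_rot: [-0.0, 1.0, 0.001, 0.002]
ft_force: [4.9, 3.2, -2.5]
grip_width: 0.0108
grasp_force: 58.8
```

```bash
python3 -c "
from h import *
go((.5145,-.239,.120,180))
print(bot.get_obs()['ft_torque'])"
```

```text
t 6.15 p [ 0.516  -0.2393  0.1215] phi -180.0 j6 -0.44 F [ 4.9  3.2 -2.5] grip 0.0108 tilt -1.0000
delta [0.005 0.001 0.005] yaw 0.001 rows>= 1
[ 0.65587712 -1.22632586  0.03758504]
```

Emit:
{"fn": "jog_arm", "kwargs": {"deltas": [{"delta_pos": [0, 0, -0.001], "yaw": -0.18, "fingers": 0}, {"delta_pos": [0, 0, -0.002], "yaw": -0.36, "fingers": 0}, {"delta_pos": [0, 0, -0.003], "yaw": -0.54, "fingers": 0}, {"delta_pos": [0, 0, -0.004], "yaw": -0.72, "fingers": 0}, {"delta_pos": [0, 0, -0.005], "yaw": -0.9, "fingers": 0}, {"delta_pos": [0, 0, -0.005], "yaw": -1, "fingers": 0}]}}

```text
clock: 6.75
eef_pos: [0.5157, -0.2381, 0.1229]
tool_rot: [-0.384, 0.923, 0.001, 0.002]
ft_force: [3.3, 5.6, -1.2]
grip_width: 0.0109
grasp_force: 59.0
```

Emit:
{"fn": "jog_arm", "kwargs": {"deltas": [{"delta_pos": [0, 0, -0.001], "yaw": -0.18, "fingers": 0}, {"delta_pos": [0, 0, -0.002], "yaw": -0.36, "fingers": 0}, {"delta_pos": [0, 0, -0.003], "yaw": -0.54, "fingers": 0}, {"delta_pos": [0, 0, -0.004], "yaw": -0.72, "fingers": 0}, {"delta_pos": [0, 0, -0.005], "yaw": -0.9, "fingers": 0}, {"delta_pos": [0, 0, -0.005], "yaw": -1, "fingers": 0}]}}

```text
clock: 7.35
eef_pos: [0.5144, -0.2375, 0.1243]
tool_rot: [0.708, -0.706, -0.001, -0.002]
ft_force: [0.6, 6.0, 1.4]
grip_width: 0.0109
grasp_force: 59.3
```

Emit:
{"fn": "jog_arm", "kwargs": {"deltas": [{"delta_pos": [0, 0, -0.001], "yaw": -0.18, "fingers": 0}, {"delta_pos": [0, 0, -0.002], "yaw": -0.36, "fingers": 0}, {"delta_pos": [0, 0, -0.003], "yaw": -0.54, "fingers": 0}, {"delta_pos": [0, 0, -0.004], "yaw": -0.72, "fingers": 0}, {"delta_pos": [0, 0, -0.005], "yaw": -0.9, "fingers": 0}, {"delta_pos": [0, 0, -0.005], "yaw": -1, "fingers": 0}]}}

```text
clock: 7.95
eef_pos: [0.5131, -0.2381, 0.1257]
tool_rot: [0.924, -0.381, -0.001, -0.001]
ft_force: [-2.4, 5.5, 4.4]
grip_width: 0.0109
grasp_force: 59.7
```

```bash
python3 -c "
from h import *
go((.5145,-.239,.126,135))
print(bot.get_obs()['ft_torque'])"
```

```text
t 7.95 p [ 0.5131 -0.2381  0.1257] phi -44.8 j6 -2.80 F [-2.4  5.5  4.4] grip 0.0109 tilt -1.0000
delta [ 0.005 -0.001 -0.001] yaw -3.996 rows>= 21
[ 1.30072281  0.51375069 -0.03386762]
```

Emit:
{"fn": "jog_arm", "kwargs": {"deltas": [{"delta_pos": [0, 0, 0], "yaw": 0, "fingers": 0.5}, {"delta_pos": [0, 0, 0], "yaw": 0, "fingers": 0.5}, {"delta_pos": [0, 0, 0], "yaw": 0, "fingers": 0.5}, {"delta_pos": [0, 0, -0.08], "yaw": 0, "fingers": 0.5}, {"delta_pos": [0, 0, -0.14], "yaw": 0, "fingers": 0.5}, {"delta_pos": [0, 0, -0.14], "yaw": 0.18, "fingers": 0.5}, {"delta_pos": [0, 0, -0.14], "yaw": 0.36, "fingers": 0.5}, {"delta_pos": [0, 0, -0.14], "yaw": 0.54, "fingers": 0.5}, {"delta_pos": [0, 0, -0.14], "yaw": 0.72, "fingers": 0.5}, {"delta_pos": [0, 0, -0.14], "yaw": 0.9, "fingers": 0.5}, {"delta_pos": [0, 0, -0.14], "yaw": 1, "fingers": 0.5}]}}

```text
clock: 9.05
eef_pos: [0.5141, -0.2404, 0.1673]
tool_rot: [-0.705, 0.709, -0.0, -0.0]
ft_force: [-0.1, 0.4, 0.9]
grip_width: 0.0427
grasp_force: 0.0
```

Emit:
{"fn": "jog_arm", "kwargs": {"deltas": [{"delta_pos": [0, 0, 0], "yaw": 1, "fingers": 0.5}, {"delta_pos": [0, 0, 0], "yaw": 1, "fingers": 0.5}, {"delta_pos": [0, 0, 0], "yaw": 1, "fingers": 0.5}, {"delta_pos": [0, 0, 0], "yaw": 1, "fingers": 0.5}, {"delta_pos": [0, 0, 0], "yaw": 1, "fingers": 0.5}, {"delta_pos": [0, 0, 0], "yaw": 1, "fingers": 0.5}]}}

```text
clock: 9.65
eef_pos: [0.5141, -0.2404, 0.1672]
tool_rot: [-0.38, 0.925, -0.0, -0.0]
ft_force: [-0.5, 0.1, 0.4]
grip_width: 0.0428
grasp_force: 0.0
```

Emit:
{"fn": "jog_arm", "kwargs": {"deltas": [{"delta_pos": [0, 0, 0], "yaw": 1, "fingers": 0.5}, {"delta_pos": [0, 0, 0], "yaw": 1, "fingers": 0.5}, {"delta_pos": [0, 0, 0], "yaw": 1, "fingers": 0.5}, {"delta_pos": [0, 0, 0], "yaw": 1, "fingers": 0.5}, {"delta_pos": [0, 0, 0], "yaw": 1, "fingers": 0.5}, {"delta_pos": [0, 0, 0], "yaw": 1, "fingers": 0.5}]}}

```text
clock: 10.25
eef_pos: [0.5141, -0.2404, 0.1672]
tool_rot: [0.002, 1.0, -0.0, 0.0]
ft_force: [0.2, -0.0, -0.3]
grip_width: 0.0427
grasp_force: 0.0
```

Emit:
{"fn": "jog_arm", "kwargs": {"deltas": [{"delta_pos": [0, 0, 0], "yaw": 1, "fingers": 0.5}, {"delta_pos": [0, 0, 0], "yaw": 1, "fingers": 0.5}, {"delta_pos": [0, 0, 0], "yaw": 1, "fingers": 0.5}, {"delta_pos": [0, 0, 0], "yaw": 1, "fingers": 0.5}, {"delta_pos": [0, 0, 0], "yaw": 1, "fingers": 0.5}, {"delta_pos": [0, 0, 0], "yaw": 1, "fingers": 0.5}, {"delta_pos": [0, 0, 0], "yaw": 1, "fingers": 0.5}, {"delta_pos": [0, 0, 0], "yaw": 1, "fingers": 0.5}]}}

```text
clock: 11.05
eef_pos: [0.5141, -0.2402, 0.1672]
tool_rot: [0.383, 0.924, -0.0, 0.0]
ft_force: [0.8, 0.0, 0.2]
grip_width: 0.0427
grasp_force: 0.0
```

```bash
sed 's/w2.png/w3.png/' m3.py > m4.py; python3 m4.py; python3 -c "
from h import *
go((.5145,-.239,.126,135))"
```

```text
t 11.05 p [ 0.5141 -0.2402  0.1672] phi 135.0 j6 0.35 F [0.8 0.  0.2] grip 0.0427 tilt -1.0000
[ 270   97   26  261 5410] [282.70462107 217.47652495]
z [0.14743547 0.1486165  0.1496544 ]
top ((507.3638916015625, -232.58790588378906), (3.9718940258026123, 1.2665784358978271), 42.80448532104492) [[505.5, -233.5], [506.29998779296875, -234.39999389648438], [509.29998779296875, -231.6999969482422], [508.3999938964844, -230.8000030517578]]
cup top 6057 ((514.5065307617188, -239.38124084472656), 33.097740173339844) 0.11658572500185663
t 11.10 p [ 0.514  -0.2401  0.1672] phi 135.0 j6 0.35 F [-0.2  0.1 -0.2] grip 0.0426 tilt -1.0000
delta [0.002 0.004 0.137] yaw 0.0 rows>= 1
```

Emit:
{"fn": "jog_arm", "kwargs": {"deltas": [{"delta_pos": [0.002, 0.003, 0.06], "yaw": 0, "fingers": 0.5}, {"delta_pos": [0.002, 0.003, 0.11], "yaw": 0, "fingers": 0.5}, {"delta_pos": [0.002, 0.003, 0.138], "yaw": 0, "fingers": 0.5}, {"delta_pos": [0.002, 0.003, 0.138], "yaw": 0, "fingers": 0.5}, {"delta_pos": [0.002, 0.003, 0.138], "yaw": 0, "fingers": 0}, {"delta_pos": [0.002, 0.003, 0.138], "yaw": 0, "fingers": 0}, {"delta_pos": [0.002, 0.003, 0.138], "yaw": 0, "fingers": 0}, {"delta_pos": [0.002, 0.003, 0.138], "yaw": 0, "fingers": 0}, {"delta_pos": [0.002, 0.003, 0.138], "yaw": 0, "fingers": 0}]}}

```text
clock: 12.0
eef_pos: [0.515, -0.2392, 0.1267]
tool_rot: [0.383, 0.924, -0.0, 0.001]
ft_force: [0.5, -0.4, 4.5]
grip_width: 0.0109
grasp_force: 61.5
```

Emit:
{"fn": "jog_arm", "kwargs": {"deltas": [{"delta_pos": [0, 0, -0.001], "yaw": -0.18, "fingers": 0}, {"delta_pos": [0, 0, -0.002], "yaw": -0.36, "fingers": 0}, {"delta_pos": [0, 0, -0.003], "yaw": -0.54, "fingers": 0}, {"delta_pos": [0, 0, -0.004], "yaw": -0.72, "fingers": 0}, {"delta_pos": [0, 0, -0.005], "yaw": -0.9, "fingers": 0}, {"delta_pos": [0, 0, -0.005], "yaw": -1, "fingers": 0}]}}

```text
clock: 12.6
eef_pos: [0.515, -0.2391, 0.1282]
tool_rot: [-0.002, 1.0, -0.0, 0.001]
ft_force: [-0.2, 0.5, 4.4]
grip_width: 0.0108
grasp_force: 61.6
```

Emit:
{"fn": "jog_arm", "kwargs": {"deltas": [{"delta_pos": [0, 0, -0.001], "yaw": -0.18, "fingers": 0}, {"delta_pos": [0, 0, -0.002], "yaw": -0.36, "fingers": 0}, {"delta_pos": [0, 0, -0.003], "yaw": -0.54, "fingers": 0}, {"delta_pos": [0, 0, -0.004], "yaw": -0.72, "fingers": 0}, {"delta_pos": [0, 0, -0.005], "yaw": -0.9, "fingers": 0}, {"delta_pos": [0, 0, -0.005], "yaw": -1, "fingers": 0}]}}

```text
clock: 13.2
eef_pos: [0.5149, -0.2389, 0.1297]
tool_rot: [-0.385, 0.923, -0.0, 0.001]
ft_force: [-0.2, 0.3, 5.4]
grip_width: 0.0111
grasp_force: 61.7
```

Emit:
{"fn": "jog_arm", "kwargs": {"deltas": [{"delta_pos": [0, 0, -0.001], "yaw": -0.18, "fingers": 0}, {"delta_pos": [0, 0, -0.002], "yaw": -0.36, "fingers": 0}, {"delta_pos": [0, 0, -0.003], "yaw": -0.54, "fingers": 0}, {"delta_pos": [0, 0, -0.004], "yaw": -0.72, "fingers": 0}, {"delta_pos": [0, 0, -0.005], "yaw": -0.9, "fingers": 0}, {"delta_pos": [0, 0, -0.005], "yaw": -1, "fingers": 0}]}}

```text
clock: 13.8
eef_pos: [0.5147, -0.2388, 0.1312]
tool_rot: [0.709, -0.706, 0.001, -0.0]
ft_force: [-0.9, 1.0, 5.3]
grip_width: 0.0104
grasp_force: 61.7
```

Emit:
{"fn": "jog_arm", "kwargs": {"deltas": [{"delta_pos": [0, 0, -0.001], "yaw": -0.18, "fingers": 0}, {"delta_pos": [0, 0, -0.002], "yaw": -0.36, "fingers": 0}, {"delta_pos": [0, 0, -0.003], "yaw": -0.54, "fingers": 0}, {"delta_pos": [0, 0, -0.004], "yaw": -0.72, "fingers": 0}, {"delta_pos": [0, 0, -0.005], "yaw": -0.9, "fingers": 0}, {"delta_pos": [0, 0, -0.005], "yaw": -1, "fingers": 0}]}}

```text
clock: 14.4
eef_pos: [0.5146, -0.2389, 0.1327]
tool_rot: [0.925, -0.381, 0.001, -0.0]
ft_force: [0.2, 0.9, 5.3]
grip_width: 0.0107
grasp_force: 61.8
```

One full turn is done with low forces, so I repeat the rewind and stroke for half turn 3.

Emit:
{"fn": "jog_arm", "kwargs": {"deltas": [{"delta_pos": [0, 0, 0], "yaw": 0, "fingers": 0.5}, {"delta_pos": [0, 0, 0], "yaw": 0, "fingers": 0.5}, {"delta_pos": [0, 0, 0], "yaw": 0, "fingers": 0.5}, {"delta_pos": [0, 0, -0.08], "yaw": 0, "fingers": 0.5}, {"delta_pos": [0, 0, -0.14], "yaw": 0, "fingers": 0.5}, {"delta_pos": [0, 0, -0.14], "yaw": 0.18, "fingers": 0.5}, {"delta_pos": [0, 0, -0.14], "yaw": 0.36, "fingers": 0.5}, {"delta_pos": [0, 0, -0.14], "yaw": 0.54, "fingers": 0.5}, {"delta_pos": [0, 0, -0.14], "yaw": 0.72, "fingers": 0.5}, {"delta_pos": [0, 0, -0.14], "yaw": 0.9, "fingers": 0.5}, {"delta_pos": [0, 0, -0.14], "yaw": 1, "fingers": 0.5}]}}

```text
clock: 15.5
eef_pos: [0.5141, -0.2388, 0.1734]
tool_rot: [-0.705, 0.709, 0.0, -0.0]
ft_force: [0.4, 0.2, -0.2]
grip_width: 0.0425
grasp_force: 0.0
```

Emit:
{"fn": "jog_arm", "kwargs": {"deltas": [{"delta_pos": [0, 0, 0], "yaw": 1, "fingers": 0.5}, {"delta_pos": [0, 0, 0], "yaw": 1, "fingers": 0.5}, {"delta_pos": [0, 0, 0], "yaw": 1, "fingers": 0.5}, {"delta_pos": [0, 0, 0], "yaw": 1, "fingers": 0.5}, {"delta_pos": [0, 0, 0], "yaw": 1, "fingers": 0.5}, {"delta_pos": [0, 0, 0], "yaw": 1, "fingers": 0.5}]}}

```text
clock: 16.1
eef_pos: [0.5141, -0.2388, 0.1733]
tool_rot: [-0.381, 0.925, 0.0, -0.0]
ft_force: [0.1, -0.5, 1.1]
grip_width: 0.0427
grasp_force: 0.0
```

Emit:
{"fn": "jog_arm", "kwargs": {"deltas": [{"delta_pos": [0, 0, 0], "yaw": 1, "fingers": 0.5}, {"delta_pos": [0, 0, 0], "yaw": 1, "fingers": 0.5}, {"delta_pos": [0, 0, 0], "yaw": 1, "fingers": 0.5}, {"delta_pos": [0, 0, 0], "yaw": 1, "fingers": 0.5}, {"delta_pos": [0, 0, 0], "yaw": 1, "fingers": 0.5}, {"delta_pos": [0, 0, 0], "yaw": 1, "fingers": 0.5}]}}

```text
clock: 16.7
eef_pos: [0.5141, -0.2388, 0.1733]
tool_rot: [0.002, 1.0, 0.0, -0.0]
ft_force: [0.4, 0.7, 0.3]
grip_width: 0.0427
grasp_force: 0.0
```

Emit:
{"fn": "jog_arm", "kwargs": {"deltas": [{"delta_pos": [0, 0, 0], "yaw": 1, "fingers": 0.5}, {"delta_pos": [0, 0, 0], "yaw": 1, "fingers": 0.5}, {"delta_pos": [0, 0, 0], "yaw": 1, "fingers": 0.5}, {"delta_pos": [0, 0, 0], "yaw": 1, "fingers": 0.5}, {"delta_pos": [0, 0, 0], "yaw": 1, "fingers": 0.5}, {"delta_pos": [0, 0, 0], "yaw": 1, "fingers": 0.5}, {"delta_pos": [0, 0, 0], "yaw": 1, "fingers": 0.5}, {"delta_pos": [0, 0, 0], "yaw": 1, "fingers": 0.5}]}}

```text
clock: 17.5
eef_pos: [0.5141, -0.2388, 0.1735]
tool_rot: [0.382, 0.924, 0.0, -0.0]
ft_force: [0.1, -0.1, 0.1]
grip_width: 0.0427
grasp_force: 0.0
```

```bash
sed -i 's/^go()/go((.5146,-.239,.1322,135))/;s/w3.png/w4.png/' m4.py; python3 m4.py
```

```text
t 17.50 p [ 0.5141 -0.2388  0.1735] phi 135.0 j6 0.35 F [ 0.1 -0.1  0.1] grip 0.0427 tilt -1.0000
delta [-0.001  0.001  0.138] yaw 0.001 rows>= 1
[ 268   99   26  259 5376] [281.20907738 218.86439732]
z [0.15343826 0.15461274 0.15563226]
top ((507.7530517578125, -231.51473999023438), (4.010654449462891, 1.2792326211929321), 41.885963439941406) [[505.79998779296875, -232.39999389648438], [506.70001220703125, -233.3000030517578], [509.70001220703125, -230.6999969482422], [508.79998779296875, -229.6999969482422]]
cup top 6061 ((514.93701171875, -239.20469665527344), 33.19969177246094) 0.12255430287441638
```

Emit:
{"fn": "jog_arm", "kwargs": {"deltas": [{"delta_pos": [0, 0, 0.06], "yaw": 0, "fingers": 0.5}, {"delta_pos": [0, 0, 0.11], "yaw": 0, "fingers": 0.5}, {"delta_pos": [0, 0, 0.138], "yaw": 0, "fingers": 0.5}, {"delta_pos": [0, 0, 0.138], "yaw": 0, "fingers": 0.5}, {"delta_pos": [0, 0, 0.138], "yaw": 0, "fingers": 0}, {"delta_pos": [0, 0, 0.138], "yaw": 0, "fingers": 0}, {"delta_pos": [0, 0, 0.138], "yaw": 0, "fingers": 0}, {"delta_pos": [0, 0, 0.138], "yaw": 0, "fingers": 0}, {"delta_pos": [0, 0, 0.138], "yaw": 0, "fingers": 0}]}}

```text
clock: 18.45
eef_pos: [0.5149, -0.2392, 0.1333]
tool_rot: [0.383, 0.924, -0.0, 0.001]
ft_force: [-0.2, -1.0, 4.1]
grip_width: 0.0108
grasp_force: 61.6
```

Emit:
{"fn": "jog_arm", "kwargs": {"deltas": [{"delta_pos": [0, 0, -0.001], "yaw": -0.18, "fingers": 0}, {"delta_pos": [0, 0, -0.002], "yaw": -0.36, "fingers": 0}, {"delta_pos": [0, 0, -0.003], "yaw": -0.54, "fingers": 0}, {"delta_pos": [0, 0, -0.004], "yaw": -0.72, "fingers": 0}, {"delta_pos": [0, 0, -0.005], "yaw": -0.9, "fingers": 0}, {"delta_pos": [0, 0, -0.005], "yaw": -1, "fingers": 0}]}}

```text
clock: 19.05
eef_pos: [0.5149, -0.2391, 0.1348]
tool_rot: [-0.002, 1.0, -0.0, 0.001]
ft_force: [0.6, -0.1, 5.2]
grip_width: 0.0106
grasp_force: 61.8
```

Emit:
{"fn": "jog_arm", "kwargs": {"deltas": [{"delta_pos": [0, 0, -0.001], "yaw": -0.18, "fingers": 0}, {"delta_pos": [0, 0, -0.002], "yaw": -0.36, "fingers": 0}, {"delta_pos": [0, 0, -0.003], "yaw": -0.54, "fingers": 0}, {"delta_pos": [0, 0, -0.004], "yaw": -0.72, "fingers": 0}, {"delta_pos": [0, 0, -0.005], "yaw": -0.9, "fingers": 0}, {"delta_pos": [0, 0, -0.005], "yaw": -1, "fingers": 0}]}}

```text
clock: 19.65
eef_pos: [0.5148, -0.239, 0.1363]
tool_rot: [-0.385, 0.923, -0.001, 0.001]
ft_force: [-0.4, -0.0, 4.0]
grip_width: 0.011
grasp_force: 61.9
```

Emit:
{"fn": "jog_arm", "kwargs": {"deltas": [{"delta_pos": [0, 0, -0.001], "yaw": -0.18, "fingers": 0}, {"delta_pos": [0, 0, -0.002], "yaw": -0.36, "fingers": 0}, {"delta_pos": [0, 0, -0.003], "yaw": -0.54, "fingers": 0}, {"delta_pos": [0, 0, -0.004], "yaw": -0.72, "fingers": 0}, {"delta_pos": [0, 0, -0.005], "yaw": -0.9, "fingers": 0}, {"delta_pos": [0, 0, -0.005], "yaw": -1, "fingers": 0}]}}

```text
clock: 20.25
eef_pos: [0.5148, -0.2389, 0.1378]
tool_rot: [0.709, -0.706, 0.001, -0.0]
ft_force: [-0.1, 1.7, 5.5]
grip_width: 0.0105
grasp_force: 61.9
```

Emit:
{"fn": "jog_arm", "kwargs": {"deltas": [{"delta_pos": [0, 0, -0.001], "yaw": -0.18, "fingers": 0}, {"delta_pos": [0, 0, -0.002], "yaw": -0.36, "fingers": 0}, {"delta_pos": [0, 0, -0.003], "yaw": -0.54, "fingers": 0}, {"delta_pos": [0, 0, -0.004], "yaw": -0.72, "fingers": 0}, {"delta_pos": [0, 0, -0.005], "yaw": -0.9, "fingers": 0}, {"delta_pos": [0, 0, -0.005], "yaw": -1, "fingers": 0}]}}

```text
clock: 20.85
eef_pos: [0.5147, -0.2389, 0.1393]
tool_rot: [0.925, -0.381, 0.001, -0.0]
ft_force: [-0.2, 1.7, 5.1]
grip_width: 0.0108
grasp_force: 61.9
```

Emit:
{"fn": "jog_arm", "kwargs": {"deltas": [{"delta_pos": [0, 0, 0], "yaw": 0, "fingers": 0.5}, {"delta_pos": [0, 0, 0], "yaw": 0, "fingers": 0.5}, {"delta_pos": [0, 0, 0], "yaw": 0, "fingers": 0.5}, {"delta_pos": [0, 0, -0.08], "yaw": 0, "fingers": 0.5}, {"delta_pos": [0, 0, -0.14], "yaw": 0, "fingers": 0.5}, {"delta_pos": [0, 0, -0.14], "yaw": 0.18, "fingers": 0.5}, {"delta_pos": [0, 0, -0.14], "yaw": 0.36, "fingers": 0.5}, {"delta_pos": [0, 0, -0.14], "yaw": 0.54, "fingers": 0.5}, {"delta_pos": [0, 0, -0.14], "yaw": 0.72, "fingers": 0.5}, {"delta_pos": [0, 0, -0.14], "yaw": 0.9, "fingers": 0.5}, {"delta_pos": [0, 0, -0.14], "yaw": 1, "fingers": 0.5}]}}

```text
clock: 21.95
eef_pos: [0.5141, -0.2388, 0.18]
tool_rot: [-0.705, 0.709, 0.0, -0.0]
ft_force: [-0.7, 0.5, -0.8]
grip_width: 0.0426
grasp_force: 0.0
```

Emit:
{"fn": "jog_arm", "kwargs": {"deltas": [{"delta_pos": [0, 0, 0], "yaw": 1, "fingers": 0.5}, {"delta_pos": [0, 0, 0], "yaw": 1, "fingers": 0.5}, {"delta_pos": [0, 0, 0], "yaw": 1, "fingers": 0.5}, {"delta_pos": [0, 0, 0], "yaw": 1, "fingers": 0.5}, {"delta_pos": [0, 0, 0], "yaw": 1, "fingers": 0.5}, {"delta_pos": [0, 0, 0], "yaw": 1, "fingers": 0.5}]}}

```text
clock: 22.55
eef_pos: [0.5141, -0.2388, 0.18]
tool_rot: [-0.381, 0.925, 0.0, -0.0]
ft_force: [1.1, -0.1, 0.1]
grip_width: 0.0426
grasp_force: 0.0
```

Emit:
{"fn": "jog_arm", "kwargs": {"deltas": [{"delta_pos": [0, 0, 0], "yaw": 1, "fingers": 0.5}, {"delta_pos": [0, 0, 0], "yaw": 1, "fingers": 0.5}, {"delta_pos": [0, 0, 0], "yaw": 1, "fingers": 0.5}, {"delta_pos": [0, 0, 0], "yaw": 1, "fingers": 0.5}, {"delta_pos": [0, 0, 0], "yaw": 1, "fingers": 0.5}, {"delta_pos": [0, 0, 0], "yaw": 1, "fingers": 0.5}]}}

```text
clock: 23.15
eef_pos: [0.5141, -0.2388, 0.1799]
tool_rot: [0.002, 1.0, 0.0, -0.0]
ft_force: [0.7, -1.0, 0.0]
grip_width: 0.0423
grasp_force: 0.0
```

Emit:
{"fn": "jog_arm", "kwargs": {"deltas": [{"delta_pos": [0, 0, 0], "yaw": 1, "fingers": 0.5}, {"delta_pos": [0, 0, 0], "yaw": 1, "fingers": 0.5}, {"delta_pos": [0, 0, 0], "yaw": 1, "fingers": 0.5}, {"delta_pos": [0, 0, 0], "yaw": 1, "fingers": 0.5}, {"delta_pos": [0, 0, 0], "yaw": 1, "fingers": 0.5}, {"delta_pos": [0, 0, 0], "yaw": 1, "fingers": 0.5}, {"delta_pos": [0, 0, 0], "yaw": 1, "fingers": 0.5}, {"delta_pos": [0, 0, 0], "yaw": 1, "fingers": 0.5}]}}

```text
clock: 23.95
eef_pos: [0.5142, -0.2388, 0.1801]
tool_rot: [0.382, 0.924, 0.0, -0.0]
ft_force: [0.2, 0.7, -0.3]
grip_width: 0.0429
grasp_force: 0.0
```

```bash
sed -i 's/.1322,135/.1382,135/;s/w4.png/w5.png/' m4.py; python3 m4.py
```

```text
t 23.95 p [ 0.5142 -0.2388  0.1801] phi 135.0 j6 0.35 F [ 0.2  0.7 -0.3] grip 0.0429 tilt -1.0000
delta [-0.001  0.001  0.14 ] yaw 0.001 rows>= 1
[ 267   99   26  259 5329] [281.00825671 219.2392569 ]
z [0.1594851  0.16062486 0.16166079]
top ((508.1864318847656, -231.6448211669922), (3.86327862739563, 2.302910089492798), 56.08221435546875) [[506.20001220703125, -232.60000610351562], [508.1000061035156, -233.89999389648438], [510.20001220703125, -230.6999969482422], [508.29998779296875, -229.39999389648438]]
cup top 607 ((514.9533081054688, -239.23538208007812), 33.22239303588867) 0.11682478940574766
```

Rise is 18 mm after 1.5 turns. I'll stroke a quarter turn, then rewind half a turn, so the last stroke has enough joint range to pass the release point without letting go.

Emit:
{"fn": "jog_arm", "kwargs": {"deltas": [{"delta_pos": [0, 0, 0.06], "yaw": 0, "fingers": 0.5}, {"delta_pos": [0, 0, 0.11], "yaw": 0, "fingers": 0.5}, {"delta_pos": [0, 0, 0.138], "yaw": 0, "fingers": 0.5}, {"delta_pos": [0, 0, 0.138], "yaw": 0, "fingers": 0.5}, {"delta_pos": [0, 0, 0.138], "yaw": 0, "fingers": 0}, {"delta_pos": [0, 0, 0.138], "yaw": 0, "fingers": 0}, {"delta_pos": [0, 0, 0.138], "yaw": 0, "fingers": 0}, {"delta_pos": [0, 0, 0.138], "yaw": 0, "fingers": 0}, {"delta_pos": [0, 0, 0.138], "yaw": 0, "fingers": 0}]}}

```text
clock: 24.9
eef_pos: [0.5149, -0.2392, 0.1399]
tool_rot: [0.383, 0.924, -0.0, 0.001]
ft_force: [-0.4, 0.5, 3.7]
grip_width: 0.0105
grasp_force: 62.0
```

Emit:
{"fn": "jog_arm", "kwargs": {"deltas": [{"delta_pos": [0, 0, -0.001], "yaw": -0.18, "fingers": 0}, {"delta_pos": [0, 0, -0.002], "yaw": -0.36, "fingers": 0}, {"delta_pos": [0, 0, -0.003], "yaw": -0.54, "fingers": 0}, {"delta_pos": [0, 0, -0.004], "yaw": -0.72, "fingers": 0}, {"delta_pos": [0, 0, -0.005], "yaw": -0.9, "fingers": 0}, {"delta_pos": [0, 0, -0.005], "yaw": -1, "fingers": 0}]}}

```text
clock: 25.5
eef_pos: [0.5149, -0.239, 0.1414]
tool_rot: [-0.002, 1.0, -0.0, 0.001]
ft_force: [-0.8, -0.1, 5.0]
grip_width: 0.0106
grasp_force: 62.2
```

Emit:
{"fn": "jog_arm", "kwargs": {"deltas": [{"delta_pos": [0, 0, -0.001], "yaw": -0.18, "fingers": 0}, {"delta_pos": [0, 0, -0.002], "yaw": -0.36, "fingers": 0}, {"delta_pos": [0, 0, -0.003], "yaw": -0.54, "fingers": 0}, {"delta_pos": [0, 0, -0.004], "yaw": -0.72, "fingers": 0}, {"delta_pos": [0, 0, -0.005], "yaw": -0.9, "fingers": 0}, {"delta_pos": [0, 0, -0.005], "yaw": -1, "fingers": 0}]}}

```text
clock: 26.1
eef_pos: [0.5148, -0.2389, 0.1429]
tool_rot: [-0.385, 0.923, -0.001, 0.001]
ft_force: [-0.3, 0.1, 4.9]
grip_width: 0.0107
grasp_force: 62.3
```

Emit:
{"fn": "jog_arm", "kwargs": {"deltas": [{"delta_pos": [0, 0, 0], "yaw": 0, "fingers": 0.5}, {"delta_pos": [0, 0, 0], "yaw": 0, "fingers": 0.5}, {"delta_pos": [0, 0, 0], "yaw": 0, "fingers": 0.5}, {"delta_pos": [0, 0, -0.08], "yaw": 0, "fingers": 0.5}, {"delta_pos": [0, 0, -0.14], "yaw": 0, "fingers": 0.5}, {"delta_pos": [0, 0, -0.14], "yaw": 0.18, "fingers": 0.5}, {"delta_pos": [0, 0, -0.14], "yaw": 0.36, "fingers": 0.5}, {"delta_pos": [0, 0, -0.14], "yaw": 0.54, "fingers": 0.5}, {"delta_pos": [0, 0, -0.14], "yaw": 0.72, "fingers": 0.5}, {"delta_pos": [0, 0, -0.14], "yaw": 0.9, "fingers": 0.5}, {"delta_pos": [0, 0, -0.14], "yaw": 1, "fingers": 0.5}]}}

```text
clock: 27.2
eef_pos: [0.5141, -0.2388, 0.1836]
tool_rot: [0.003, 1.0, 0.0, -0.0]
ft_force: [-0.3, 0.2, -0.1]
grip_width: 0.0431
grasp_force: 0.0
```

Emit:
{"fn": "jog_arm", "kwargs": {"deltas": [{"delta_pos": [0, 0, 0], "yaw": 1, "fingers": 0.5}, {"delta_pos": [0, 0, 0], "yaw": 1, "fingers": 0.5}, {"delta_pos": [0, 0, 0], "yaw": 1, "fingers": 0.5}, {"delta_pos": [0, 0, 0], "yaw": 1, "fingers": 0.5}, {"delta_pos": [0, 0, 0], "yaw": 1, "fingers": 0.5}, {"delta_pos": [0, 0, 0], "yaw": 1, "fingers": 0.5}]}}

```text
clock: 27.8
eef_pos: [0.5141, -0.2388, 0.1836]
tool_rot: [0.385, 0.923, 0.0, -0.0]
ft_force: [0.8, 0.1, -0.2]
grip_width: 0.0424
grasp_force: 0.0
```

Emit:
{"fn": "jog_arm", "kwargs": {"deltas": [{"delta_pos": [0, 0, 0], "yaw": 1, "fingers": 0.5}, {"delta_pos": [0, 0, 0], "yaw": 1, "fingers": 0.5}, {"delta_pos": [0, 0, 0], "yaw": 1, "fingers": 0.5}, {"delta_pos": [0, 0, 0], "yaw": 1, "fingers": 0.5}, {"delta_pos": [0, 0, 0], "yaw": 1, "fingers": 0.5}, {"delta_pos": [0, 0, 0], "yaw": 1, "fingers": 0.5}]}}

```text
clock: 28.4
eef_pos: [0.514, -0.2388, 0.1835]
tool_rot: [0.709, 0.706, -0.0, -0.0]
ft_force: [0.6, 0.7, 0.1]
grip_width: 0.0423
grasp_force: 0.0
```

Emit:
{"fn": "jog_arm", "kwargs": {"deltas": [{"delta_pos": [0, 0, 0], "yaw": 1, "fingers": 0.5}, {"delta_pos": [0, 0, 0], "yaw": 1, "fingers": 0.5}, {"delta_pos": [0, 0, 0], "yaw": 1, "fingers": 0.5}, {"delta_pos": [0, 0, 0], "yaw": 1, "fingers": 0.5}, {"delta_pos": [0, 0, 0], "yaw": 1, "fingers": 0.5}, {"delta_pos": [0, 0, 0], "yaw": 1, "fingers": 0.5}, {"delta_pos": [0, 0, 0], "yaw": 1, "fingers": 0.5}, {"delta_pos": [0, 0, 0], "yaw": 1, "fingers": 0.5}]}}

```text
clock: 29.2
eef_pos: [0.5141, -0.2388, 0.1837]
tool_rot: [0.924, 0.383, -0.0, -0.0]
ft_force: [-0.5, -0.2, 0.2]
grip_width: 0.0424
grasp_force: 0.0
```

```bash
sed -i 's/.1382,135/.1412,45/;s/w5.png/w6.png/' m4.py; python3 m4.py
```

```text
t 29.20 p [ 0.5141 -0.2388  0.1837] phi 45.0 j6 1.92 F [-0.5 -0.2  0.2] grip 0.0424 tilt -1.0000
delta [0.001 0.002 0.142] yaw 0.001 rows>= 1
[ 267   97   27  260 5088] [281.54618711 210.94536164]
z [0.16232167 0.16359326 0.16462805]
top ((516.5230712890625, -236.91168212890625), (144.0214385986328, 11.890183448791504), 45.60962677001953) [[461.8999938964844, -284.20001220703125], [470.3999938964844, -292.5], [571.0999755859375, -189.60000610351562], [562.5999755859375, -181.3000030517578]]
cup top 402 ((515.9901733398438, -237.890625), 32.97977066040039) 0.11225702951651215
```

Emit:
{"fn": "jog_arm", "kwargs": {"deltas": [{"delta_pos": [0.001, 0.001, 0.06], "yaw": 0, "fingers": 0.5}, {"delta_pos": [0.001, 0.001, 0.11], "yaw": 0, "fingers": 0.5}, {"delta_pos": [0.001, 0.001, 0.14], "yaw": 0, "fingers": 0.5}, {"delta_pos": [0.001, 0.001, 0.14], "yaw": 0, "fingers": 0.5}, {"delta_pos": [0.001, 0.001, 0.14], "yaw": 0, "fingers": 0}, {"delta_pos": [0.001, 0.001, 0.14], "yaw": 0, "fingers": 0}, {"delta_pos": [0.001, 0.001, 0.14], "yaw": 0, "fingers": 0}, {"delta_pos": [0.001, 0.001, 0.14], "yaw": 0, "fingers": 0}, {"delta_pos": [0.001, 0.001, 0.14], "yaw": 0, "fingers": 0}]}}

```text
clock: 30.15
eef_pos: [0.5152, -0.239, 0.1429]
tool_rot: [0.924, 0.383, 0.001, 0.001]
ft_force: [-1.0, 0.7, 3.6]
grip_width: 0.0108
grasp_force: 62.0
```

Emit:
{"fn": "jog_arm", "kwargs": {"deltas": [{"delta_pos": [0, 0, -0.001], "yaw": -0.18, "fingers": 0}, {"delta_pos": [0, 0, -0.002], "yaw": -0.36, "fingers": 0}, {"delta_pos": [0, 0, -0.003], "yaw": -0.54, "fingers": 0}, {"delta_pos": [0, 0, -0.004], "yaw": -0.72, "fingers": 0}, {"delta_pos": [0, 0, -0.005], "yaw": -0.9, "fingers": 0}, {"delta_pos": [0, 0, -0.005], "yaw": -1, "fingers": 0}]}}

```text
clock: 30.75
eef_pos: [0.515, -0.2389, 0.1444]
tool_rot: [0.706, 0.709, 0.0, 0.001]
ft_force: [-2.1, 1.3, 5.1]
grip_width: 0.0105
grasp_force: 62.2
```

Emit:
{"fn": "jog_arm", "kwargs": {"deltas": [{"delta_pos": [0, 0, -0.001], "yaw": -0.18, "fingers": 0}, {"delta_pos": [0, 0, -0.002], "yaw": -0.36, "fingers": 0}, {"delta_pos": [0, 0, -0.003], "yaw": -0.54, "fingers": 0}, {"delta_pos": [0, 0, -0.004], "yaw": -0.72, "fingers": 0}, {"delta_pos": [0, 0, -0.005], "yaw": -0.9, "fingers": 0}, {"delta_pos": [0, 0, -0.005], "yaw": -1, "fingers": 0}]}}

```text
clock: 31.35
eef_pos: [0.5149, -0.2388, 0.1458]
tool_rot: [0.381, 0.925, 0.0, 0.0]
ft_force: [-1.5, 1.9, 4.7]
grip_width: 0.0108
grasp_force: 62.3
```

Emit:
{"fn": "jog_arm", "kwargs": {"deltas": [{"delta_pos": [0, 0, -0.001], "yaw": -0.18, "fingers": 0}, {"delta_pos": [0, 0, -0.002], "yaw": -0.36, "fingers": 0}, {"delta_pos": [0, 0, -0.003], "yaw": -0.54, "fingers": 0}, {"delta_pos": [0, 0, -0.004], "yaw": -0.72, "fingers": 0}, {"delta_pos": [0, 0, -0.005], "yaw": -0.9, "fingers": 0}, {"delta_pos": [0, 0, -0.005], "yaw": -1, "fingers": 0}]}}

```text
clock: 31.95
eef_pos: [0.5147, -0.2389, 0.1473]
tool_rot: [-0.002, 1.0, -0.0, 0.0]
ft_force: [-1.1, 1.4, 6.6]
grip_width: 0.011
grasp_force: 62.4
```

Emit:
{"fn": "jog_arm", "kwargs": {"deltas": [{"delta_pos": [0, 0, -0.002], "yaw": 0, "fingers": 0}, {"delta_pos": [0, 0, -0.006], "yaw": 0, "fingers": 0}, {"delta_pos": [0, 0, -0.01], "yaw": 0, "fingers": 0}, {"delta_pos": [0, 0, -0.01], "yaw": 0, "fingers": 0}]}}

```text
clock: 32.35
eef_pos: [0.5142, -0.2387, 0.1485]
tool_rot: [0.0, 1.0, 0.0, -0.001]
ft_force: [-0.7, 0.0, -4.1]
grip_width: 0.0109
grasp_force: 61.0
```

```bash
python3 -c "
from h import *
go()"
```

```text
t 32.35 p [ 0.5142 -0.2387  0.1485] phi 180.0 j6 -0.43 F [-0.7  0.  -4.1] grip 0.0109 tilt -1.0000
```

Emit:
{"fn": "jog_arm", "kwargs": {"deltas": [{"delta_pos": [0, 0, -0.004], "yaw": 0, "fingers": 0}, {"delta_pos": [0, 0, -0.008], "yaw": 0, "fingers": 0}, {"delta_pos": [0, 0, -0.008], "yaw": 0, "fingers": 0}]}}

```text
clock: 32.65
eef_pos: [0.5145, -0.2389, 0.1517]
tool_rot: [-0.0, 1.0, 0.0, -0.0]
ft_force: [0.5, -0.1, -3.7]
grip_width: 0.0111
grasp_force: 60.9
```

The force is only the cap's weight, so it's free. I lift it straight off and carry it over.

Emit:
{"fn": "jog_arm", "kwargs": {"deltas": [{"delta_pos": [0, 0, -0.04], "yaw": 0, "fingers": 0}, {"delta_pos": [0, 0, -0.1], "yaw": 0, "fingers": 0}, {"delta_pos": [0, 0, -0.17], "yaw": 0, "fingers": 0}, {"delta_pos": [0, 0, -0.24], "yaw": 0, "fingers": 0}, {"delta_pos": [0, 0, -0.28], "yaw": 0, "fingers": 0}, {"delta_pos": [0, 0, -0.28], "yaw": 0, "fingers": 0}]}}

```text
clock: 33.25
eef_pos: [0.516, -0.2394, 0.2386]
tool_rot: [-0.0, 1.0, -0.001, 0.002]
ft_force: [-0.8, 0.2, -4.2]
grip_width: 0.0105
grasp_force: 61.1
```

Emit:
{"fn": "jog_arm", "kwargs": {"deltas": [{"delta_pos": [0.05, 0.04, 0], "yaw": -0.1, "fingers": 0}, {"delta_pos": [0.1, 0.12, 0], "yaw": -0.2, "fingers": 0}, {"delta_pos": [0.13, 0.22, 0], "yaw": -0.32, "fingers": 0}, {"delta_pos": [0.15, 0.32, 0], "yaw": -0.44, "fingers": 0}, {"delta_pos": [0.17, 0.42, 0], "yaw": -0.56, "fingers": 0}, {"delta_pos": [0.18, 0.52, 0], "yaw": -0.7, "fingers": 0}, {"delta_pos": [0.182, 0.597, 0], "yaw": -0.82, "fingers": 0}]}}

```text
clock: 33.95
eef_pos: [0.4587, -0.0581, 0.2349]
tool_rot: [-0.319, 0.948, 0.001, -0.001]
ft_force: [0.3, 0.5, -3.8]
grip_width: 0.0108
grasp_force: 60.9
```

Emit:
{"fn": "jog_arm", "kwargs": {"deltas": [{"delta_pos": [-0.07, 0.08, 0], "yaw": -0.1, "fingers": 0}, {"delta_pos": [-0.15, 0.18, 0], "yaw": -0.22, "fingers": 0}, {"delta_pos": [-0.23, 0.28, 0], "yaw": -0.34, "fingers": 0}, {"delta_pos": [-0.31, 0.37, 0], "yaw": -0.46, "fingers": 0}, {"delta_pos": [-0.39, 0.47, 0], "yaw": -0.58, "fingers": 0}, {"delta_pos": [-0.46, 0.56, 0], "yaw": -0.7, "fingers": 0}, {"delta_pos": [-0.52, 0.62, 0], "yaw": -0.8, "fingers": 0}, {"delta_pos": [-0.542, 0.651, 0], "yaw": -0.83, "fingers": 0}, {"delta_pos": [-0.542, 0.651, 0], "yaw": -0.83, "fingers": 0}, {"delta_pos": [-0.542, 0.651, 0], "yaw": -0.83, "fingers": 0}]}}

```text
clock: 34.95
eef_pos: [0.4723, 0.1932, 0.2352]
tool_rot: [-0.603, 0.798, -0.0, -0.001]
ft_force: [0.3, -0.0, -4.1]
grip_width: 0.0109
grasp_force: 60.9
```

```bash
python3 -c "
from h import *
go((.4723,.194,.235,254.4))
np.set_printoptions(precision=4,suppress=True)
c=cam('side'); save(c,'side3.png')
w=cloud(c); hsv=cv2.cvtColor(c['image'],cv2.COLOR_RGB2HSV); H,S,V=[hsv[...,i].astype(int) for i in range(3)]
f=np.isfinite(w[...,0])&(abs(w[...,0]-.47)<.15)&(abs(w[...,1]-.19)<.15)
r=f&((H<6)|(H>174))&(S>150)&(w[...,2]>.15)&(w[...,2]<.3); print('wing',w[r].min(0),w[r].max(0))
k=f&(S<60)&(w[...,2]>.12)&(w[...,2]<.225); print('cup z',np.percentile(w[k][:,2],[1,5,95]),w[k].mean(0))"
```

```text
t 34.95 p [0.4723 0.1932 0.2352] phi -105.8 j6 -0.91 F [ 0.3 -0.  -4.1] grip 0.0109 tilt -1.0000
delta [-0.003  0.001  0.001] yaw -0.004 rows>= 1
wing [0.4476 0.123  0.2269] [0.4936 0.2674 0.2618]
cup z [0.183  0.1854 0.223 ] [0.4575 0.2116 0.2042]
```

View pics/side3.png

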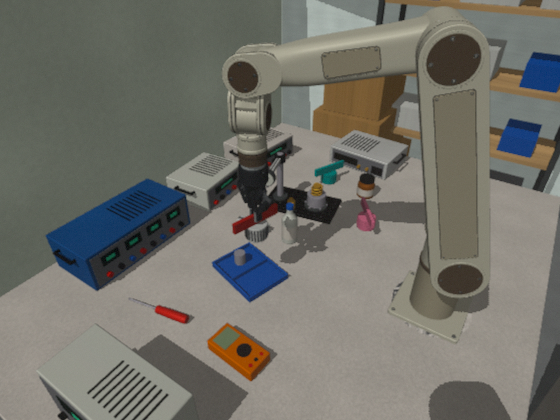

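The side view shows the cap held upright at (257,225), the bare brass neck at (317,188), the empty bay at (265,275), right of the specimen (240,257), and the gauge still aside. The rim sits about 53 mm below the TCP, so I lower it gently.

Emit:
{"fn": "jog_arm", "kwargs": {"deltas": [{"delta_pos": [0, 0, 0.08], "yaw": 0, "fingers": 0}, {"delta_pos": [0, 0, 0.18], "yaw": 0, "fingers": 0}, {"delta_pos": [0, 0, 0.29], "yaw": 0, "fingers": 0}, {"delta_pos": [0, 0, 0.39], "yaw": 0, "fingers": 0}, {"delta_pos": [0, 0, 0.47], "yaw": 0, "fingers": 0}, {"delta_pos": [0, 0, 0.52], "yaw": 0, "fingers": 0}, {"delta_pos": [0, 0, 0.55], "yaw": 0, "fingers": 0}, {"delta_pos": [0, 0, 0.557], "yaw": 0, "fingers": 0}, {"delta_pos": [0, 0, 0.557], "yaw": 0, "fingers": 0}]}}

```text
clock: 35.9
eef_pos: [0.4732, 0.1935, 0.0691]
tool_rot: [-0.603, 0.798, -0.0, 0.0]
ft_force: [-0.1, 0.8, -2.9]
grip_width: 0.0108
grasp_force: 60.8
```

Emit:
{"fn": "jog_arm", "kwargs": {"deltas": [{"delta_pos": [0, 0, 0.008], "yaw": 0, "fingers": 0}, {"delta_pos": [0, 0, 0.016], "yaw": 0, "fingers": 0}, {"delta_pos": [0, 0, 0.024], "yaw": 0, "fingers": 0}, {"delta_pos": [0, 0, 0.024], "yaw": 0, "fingers": 0}]}}

```text
clock: 36.3
eef_pos: [0.4728, 0.1941, 0.0615]
tool_rot: [-0.604, 0.797, -0.0, 0.0]
ft_force: [0.6, 0.7, -4.6]
grip_width: 0.011
grasp_force: 61.1
```

Emit:
{"fn": "jog_arm", "kwargs": {"deltas": [{"delta_pos": [0, 0, 0.004], "yaw": 0, "fingers": 0}, {"delta_pos": [0, 0, 0.008], "yaw": 0, "fingers": 0}, {"delta_pos": [0, 0, 0.008], "yaw": 0, "fingers": 0}]}}

```text
clock: 36.6
eef_pos: [0.4731, 0.1943, 0.0614]
tool_rot: [-0.604, 0.797, -0.0, 0.001]
ft_force: [-4.4, -1.5, 10.8]
grip_width: 0.011
grasp_force: 63.1
```

Emit:
{"fn": "jog_arm", "kwargs": {"deltas": [{"delta_pos": [0, 0, -0.004], "yaw": 0, "fingers": 0}, {"delta_pos": [0, 0, -0.005], "yaw": 0, "fingers": 0.2}, {"delta_pos": [0, 0, -0.005], "yaw": 0, "fingers": 0.4}, {"delta_pos": [0, 0, -0.005], "yaw": 0, "fingers": 0.5}, {"delta_pos": [0, 0, -0.005], "yaw": 0, "fingers": 0.5}, {"delta_pos": [0, 0, -0.03], "yaw": 0, "fingers": 0.5}, {"delta_pos": [0, 0, -0.1], "yaw": 0, "fingers": 0.5}, {"delta_pos": [0, 0, -0.2], "yaw": 0, "fingers": 0.5}, {"delta_pos": [0, 0, -0.35], "yaw": 0, "fingers": 0.5}, {"delta_pos": [0, 0, -0.5], "yaw": 0, "fingers": 0.5}, {"delta_pos": [0, 0, -0.6], "yaw": 0, "fingers": 0.5}, {"delta_pos": [0, 0, -0.6], "yaw": 0, "fingers": 0.5}]}}

```text
clock: 37.8
eef_pos: [0.4755, 0.1952, 0.2451]
tool_rot: [-0.604, 0.797, -0.001, 0.005]
ft_force: [0.3, 0.7, 0.4]
grip_width: 0.0432
grasp_force: 0.0
```

Emit:
{"fn": "jog_arm", "kwargs": {"deltas": [{"delta_pos": [0.25, 0, 0], "yaw": 0, "fingers": 0.5}, {"delta_pos": [0.3, 0, 0], "yaw": 0, "fingers": 0.5}, {"delta_pos": [0.3, 0, 0], "yaw": 0, "fingers": 0.5}, {"delta_pos": [0.3, 0, 0], "yaw": 0, "fingers": 0.5}]}}

```text
clock: 38.2
eef_pos: [0.448, 0.1068, 0.2389]
tool_rot: [-0.603, 0.798, 0.0, -0.0]
ft_force: [0.3, -0.7, 0.3]
grip_width: 0.0428
grasp_force: 0.0
```

```bash
python3 -c "
from h import *
go()
np.set_printoptions(precision=4,suppress=True)
c=cam('scene'); save(c,'s4.png')
w=cloud(c); hsv=cv2.cvtColor(c['image'],cv2.COLOR_RGB2HSV); H,S,V=[hsv[...,i].astype(int) for i in range(3)]
f=np.isfinite(w[...,0])&(abs(w[...,0]-.47)<.1)&(abs(w[...,1]-.19)<.1)
r=f&((H<6)|(H>174))&(S>150)&(w[...,2]>.03)&(w[...,2]<.12); print('wing',w[r].min(0),w[r].max(0))
t=w[r]; t=t[t[:,2]>.072]; print(cv2.minAreaRect((t[:,:2]*1000).astype(np.float32)),np.percentile(t[:,2],95))"
```

```text
t 38.20 p [0.448  0.1068 0.2389] phi -105.8 j6 -1.06 F [ 0.3 -0.7  0.3] grip 0.0428 tilt -1.0000
wing [0.4518 0.1206 0.0517] [0.5015 0.2648 0.0879]
((476.3089904785156, 192.85308837890625), (147.6252899169922, 16.35433006286621), 74.00784301757812) 0.08519913589180535
```

View pics/s4.png

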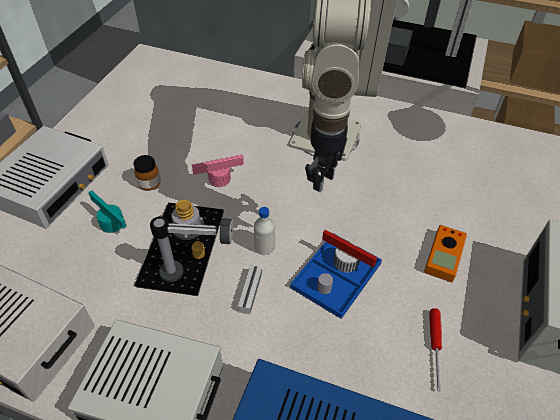

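The cap stands upright in the empty bay at (347,255), with its wing top at 0.085 m against 0.083 expected. The gauge is aside at (226,230), everything else is where it was, and the gripper is clear.

```bash
python3 -c "
from workcell import bot
print(bot.job_done())"
```

```text
the job is handed in; nothing more can be done
None
```

The job is handed in at about 38 s of the 72 s allowed: the gauge arm is swung aside, and the red-winged cap is unscrewed, released and standing upright in the tray's empty bay; the other items look undisturbed in the last picture (no verdict was returned).

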